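# Used matchbox through the flap of the paper bin

## Robot

A 7-joint arm with a two-finger parallel gripper is mounted at the origin on a cart in front of the work surface, level with it; the furniture and walls round the work are solid. World frame = base frame: x ahead of the robot, y to its left, z up, the work surface at z = 0. Lengths are in m, angles in rad, forces in N, time in s.
With the tool pointing down it reaches from about 0.4 to 0.85 m from the base axis. Payload 10.4 kg.
Tool frame: the origin (TCP) lies midway between the tips of the shut fingers; the grasp point (between the pads) lies 19 mm behind it (r.grasp_offset is the distance from the TCP to the grasp point, in m); z points along the fingers, y is the line along which they close (so a half turn about z gives the same grasp; the last joint's range is limited). The gripper opens to 87 mm and grips with 3 to 60 N. Pads are 19 mm wide; open, the fingers measure 117 mm over their backs; the gripper's body (75 mm by 190 mm) begins 51 mm behind the grasp point.
Start: joints at [-1.348, 0.332, -0.065, 1.46, 0.022, 1.35, -0.088], TCP at [0.152, 0.606, 0.223] pointing down, gripper open.
Joint ranges: [-2.6, 2.6], [-0.5, 2.12], [-1.47, 1.34], [0.16, 2.42], [-1.27, 4.41], [0.06, 2.06], [-2.6, 2.6]. Speed limits (rad/s): [2.22, 2.22, 2.79, 2.79, 3.14, 3.14, 3.14].

## Interface

Orientations are given as a unit quaternion [x, y, z, w].
In Python, from bench import r gives the robot as it stands.
- The arm moves only by the tool drive_tool, never from a script. Its argument "moves" is a list that holds one entry, the list of rows, each a list of 7 numbers: the shift along the tool's x, y, z in m, then the turn, a rotation vector about the tool's x, y, z in rad, then the opening, from 0 (shut) to 1 (fully open). In form: [[[tx, ty, tz, ax, ay, az, jaw], ...]]. A call has 1 to 10 rows; each row shifts and turns the commanded pose from where the row before left it, along the tool's axes as they then stand; what a row does not reach is not made up. A row lasts 1/10 s, in which the tool goes at most 50 mm and 8.59 degrees, less where a joint would pass 70% of its speed; a pose out of reach is approached as far as the arm can. A call is refused whole if a number of a shift passes 0.05 or a number of a turn 0.15, either way. A call with a gripper value outside its range is refused whole. The fingers move at their own pace and stop on an object; "squeeze" is the grip in N (left out, the last holds). Time passes only in rows, so rows that do not move let the fingers close. It gives the time, the measured TCP pose, the force, the opening and the grip force at its end, in the units of the state.
- r.read_state(): the state, without advancing time (a new reading comes with each control period).
- r.camera(name): name is "side" or "top"; returns the picture (400x640x3 uint8, red, green, blue); there is no depth.
- r.camera_info(name): a dict with "mtx" (3x3 intrinsics, pixels), "rvec" (rotation vector, rad) and "tvec" (3), from world to camera coordinates, as OpenCV has them. Camera axes: x right, y down, z forward; pixel columns grow to the right and rows downward; lengths in m; the calibration is good to about 2 mm. A picture is of the moment at which its call begins. camera_info takes no time and is no camera call.
- r.close_job(): hands the job in; it is judged then, once.
Trained networks look in the newest picture that a camera, given by its name, has taken for a name from the list of things; names that differ only in an ending like _2 or _b are one class to them, and where a whole thing is asked for, a point or a joint stands for the part that bears it (a point fixed in the world has none). Each returns a list of dicts, best first, with "conf" (0 to 1); they miss things now and then, are a little off and sometimes report something else, mostly with a low value. They report only what shows in the picture. A call takes as long as a camera call. They do not tell look-alikes from the thing itself.
- r.find_in(camera, query): "bbox" ([left, top, right, bottom] in pixels, round what is visible of it).
- r.place_of(camera, query): "at" ([column, row] in pixels: a listed point, or the origin of a listed thing).
The state is a dict: "time": time; "joint_positions": joint angles; "joint_vel": joint speeds; "joint_torque": joint torques, N m; "ee_pos": TCP position; "eef_rot": TCP orientation; "ft_force": force on the tool from outside, world axes, zero at the start; "torque": the same for the moment, N m; "width": finger opening in m; "grip_force": force on a finger pad.
Only numpy, scipy, OpenCV 4.12 (cv2) and the standard library are available. Lean on these libraries where they do the work, as an engineer would, in place of code of your own. Each camera call takes 0.05 s, during which the arm holds its last target. There are 200 camera calls.

## Task

The matchbox left standing on end is used up: throw it away in the little worktop bin by pushing it down through the sprung green flap in the lid, until it has dropped inside and the flap has sprung shut behind it. Leave the other matchbox, the one lying flat, where it is.

Things in the scene. Friction and masses are not known exactly. Their poses are not given: they have to be found in the camera images.
- used_box_center (a point): Centre of the used matchbox (blue sides, cream face; 36 x 56 x 16 mm, 30 g), which stands on end on the worktop, 56 mm tall, footprint 36 x 16 mm; this point is half-way up, 28 mm above its foot. Its own x axis lies level along the 36 mm width, its y axis points up along the 56 mm, its z axis lies level along the 16 mm thickness. It is rigid: its drawer does not slide
- slot (a point): Centre of the slot in the bin's lid, at the top of its black lip, 160 mm above the worktop. Bin: fixed grey box, 120 x 160 mm (own x, y), white lid, 140 mm deep inside. Slot: 46 mm wide along this point's x, 110 mm long along its y; z up. The green flap closes it, upper face 8 mm under the lip. Wall cabinets hang over the back, from 0.60 m ahead of the robot's base and 0.48 m up: keep the arm clear
- flap (a joint): Angle of the green flap: 0 shut, grows as it swings down into the bin, stops at 1.4. It is 41 mm long, its hinge runs along the slot's far long edge (the +x side of the slot). Its spring always shuts it: a push of about 1 N starts it and 2 to 3 N are enough to go right through. The matchbox's own weight does not open it, and once it is open its edge presses on whatever stands in the slot down to about 48 mm below the lip
- fresh_box_center (a point): Centre of the other matchbox, of the same make and size, lying flat on the worktop (16 mm tall); this point is 8 mm above its underside, x along its 36 mm width, y along its 56 mm length, z up. It is to stay where it is
Mind the look-alikes: they are no part of the job. Leave any yellow look-alike of the part that bears used_box_center alone.

How it is judged:
At the end, for the whole second after the job is handed in: The used matchbox lies inside the bin, its centre within the bin's outline and more than 80 mm below the lip of the slot; the flap is shut (under 0.15 rad); the other matchbox is within 20 mm of where it lay (z of used_box_center in the frame of slot below -0.08 m and x of used_box_center in the frame of slot between -0.06 and 0.06 m and y of used_box_center in the frame of slot between -0.08 and 0.08 m and value of joint flap below 0.15 rad and distance of fresh_box_center from where it was at the start of the episode below 0.02 m); the robot touches nothing.
It fails at once if the matchbox lying flat is moved more than 20 mm (distance of fresh_box_center from where it was at the start of the episode above 0.02 m).
It also fails if it takes over 42 s, if anything falls off the work surface, if the arm or the gripper's body presses on something with over 40 N, if the wrist force passes 120 N, or if a joint passes its speed limit or range.

## Working session

There is one attempt and no reset: what is moved stays moved. The work goes in short steps, Python scripts to look and compute and a tool call to move; the robot and the scene stay as the last step left them, time stands still between calls to the robot, and variables do not carry over. Pictures are saved under pics/ and viewed, at most 10 in all, crops included, and the job is handed in when it is done.

Besides the shell and the picture viewer there is one more tool, called in YAML: its name, and indented under it one key for each argument. drive_tool: Moves the arm, as the interface text tells. Its arguments: {"type":"object","properties":{"moves":{"type":"array"},"squeeze":{"type":"number"}},"required":["moves"]}

```bash
mkdir -p pics; ls; python3 - <<'E'
from bench import r
import cv2
for c in("side","top"):
    im=r.camera(c); cv2.imwrite(f"pics/{c}0.png",im[:,:,::-1])
    for q in("used_box_center","slot","fresh_box_center"):
        print(c,q,[( [round(v) for v in d["at"]],round(d["conf"],2)) for d in r.place_of(c,q)])
    for q in("used_box_center","flap"):
        print(c,q,[( [round(v) for v in d["bbox"]],round(d["conf"],2)) for d in r.find_in(c,q)])
s=r.read_state();print(s["time"],s["ee_pos"],s["eef_rot"],s["width"],r.grasp_offset)
E
```

```text
pics
side used_box_center [([324, 342], 0.96), ([344, 276], 0.65)]
side slot [([323, 185], 0.77)]
side fresh_box_center []
side used_box_center [([332, 262, 350, 292], 0.89), ([309, 326, 331, 355], 0.66)]
side flap [([307, 176, 334, 201], 0.78)]
top used_box_center [([210, 226], 0.48), ([273, 229], 0.48)]
top slot [([327, 197], 0.69)]
top fresh_box_center [([438, 198], 0.8), ([212, 228], 0.34)]
top used_box_center [([206, 219, 217, 233], 0.47)]
top flap [([306, 185, 354, 210], 0.93)]
0.6 [0.15203361 0.60623133 0.22256391] [ 1.22568667e-01  9.92460035e-01  1.92721662e-05 -1.46872994e-05] 0.08688846802492553 0.0187
```

```bash
python3 - <<'E'
import cv2,numpy as np
a=cv2.imread("pics/side0.png");b=cv2.imread("pics/top0.png")
cv2.imwrite("pics/both.png",np.vstack([cv2.resize(a[120:380,150:550],(800,520))]))
cv2.imwrite("pics/topc.png",cv2.resize(b[140:290,170:490],(800,375),interpolation=cv2.INTER_CUBIC))
E
```

```text
(no output)
```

View pics/both.png

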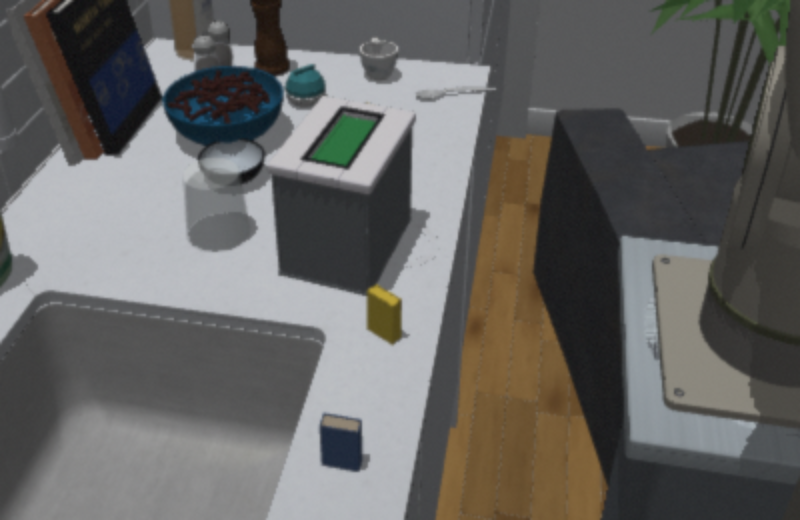

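View pics/topc.png

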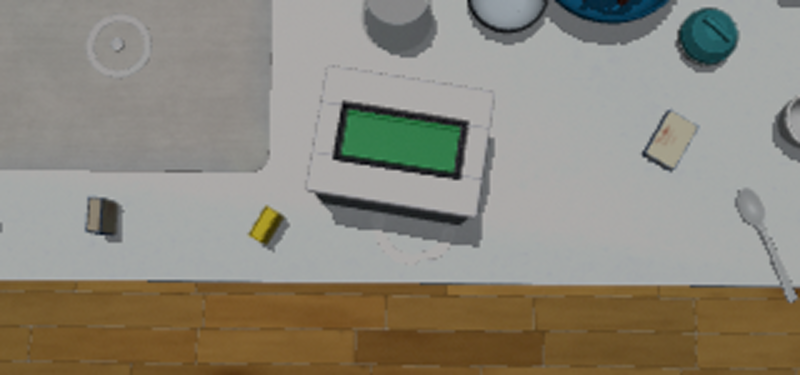

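Candidates for the used box: blue standing box (side 321,341; top 210,226), the yellow look-alike (side 342,277; top 276,229), and the flat fresh box (top 438,196). I choose the blue standing one. Next, a close crop and the geometry.

```bash
cat > h.py <<'E'
import cv2,numpy as np
from bench import r
def cam(c):
    i=r.camera_info(c);K=np.array(i["mtx"],float);R=cv2.Rodrigues(np.array(i["rvec"],float))[0];t=np.array(i["tvec"],float).ravel()
    return K,R,t
def onz(c,px,z):
    K,R,t=cam(c);o=-R.T@t;d=R.T@np.linalg.inv(K)@np.array([px[0],px[1],1.]);return o+d*(z-o[2])/d[2]
def tri(p,q):
    A=[(cam(c)[0]@np.c_[cam(c)[1],cam(c)[2]]) for c in("side","top")]
    X=cv2.triangulatePoints(A[0],A[1],np.array(p,float),np.array(q,float)).ravel();return X[:3]/X[3]
def proj(c,X):
    K,R,t=cam(c);p=(K@(R@np.atleast_2d(X).T+t[:,None])).T;return p[:,:2]/p[:,2:]
E
python3 - <<'E'
from h import *
print("used",tri((324,342),(210,226)),onz("top",(210,226),.028),onz("side",(324,342),.028))
print("slot",tri((323,185),(327,197)),onz("top",(327,197),.16),onz("side",(323,185),.16))
b=cv2.imread("pics/top0.png");a=cv2.imread("pics/side0.png")
# green flap orientation in top
def rect(im,m,c,z):
    n,l,s,_=cv2.connectedComponentsWithStats(m.astype(np.uint8));k=1+np.argmax(s[1:,4])
    ct=cv2.findContours((l==k).astype(np.uint8),0,2)[0][0]
    P=np.array([onz(c,p[0],z)[:2] for p in ct],np.float32)
    return cv2.minAreaRect(P)
for c,im in(("top",b),("side",a)):
    f=im.astype(int);m=(f[:,:,1]>f[:,:,2]+40)&(f[:,:,1]>f[:,:,0]+30)
    m[:, :300]=0; m[:,360:]=0; m[:150]=0;m[220:]=0
    print(c,rect(im,m,c,.152))
A=cv2.resize(b[208:248,190:235],None,fx=9,fy=9,interpolation=cv2.INTER_CUBIC)
B=cv2.resize(a[315:365,295:345],(400,360),interpolation=cv2.INTER_CUBIC)
cv2.imwrite("pics/close.png",np.hstack([A,B]))
E
```

```text
used [0.40815134 0.23912311 0.02728915] [0.41156299 0.23942907 0.028     ] [0.40566179 0.2395995  0.028     ]
slot [ 0.47130702 -0.06823421  0.17028285] [ 0.47117035 -0.0684944   0.16      ] [ 0.47626475 -0.0844757   0.16      ]
top ((0.47535237669944763, -0.07543651759624481), (0.10527856647968292, 0.042876794934272766), 81.24138641357422)
side ((0.4781227707862854, -0.07862396538257599), (0.09596779942512512, 0.04031696170568466), 81.24503326416016)
```

View pics/close.png

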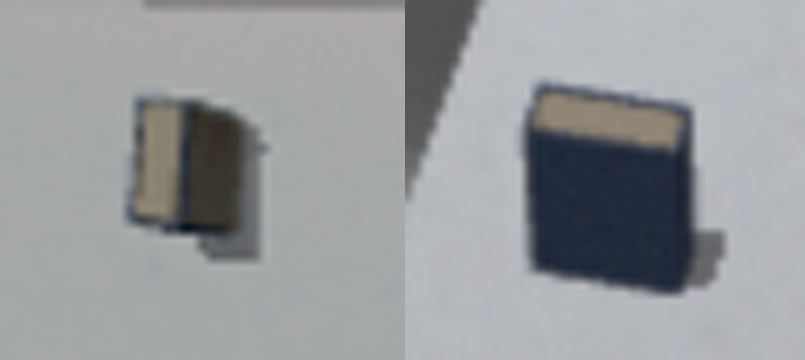

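The crop shows the blue box with its cream end on top, at about (207,226) in the top view and (321,342) in the side view. It's the right one. Fitting its pose from the corners.

```bash
python3 - <<'E'
from h import *
from scipy.optimize import least_squares
T=(np.array([(137,97),(190,103),(180,228),(130,220)])+.5)/9-.5+[190,208]
S=(np.array([(133,83),(285,103),(275,150),(125,132),(127,270),(278,292)])+.5)/[8,7.2]-.5+[295,315]
print([onz("top",p,.056)[:2].round(4).tolist() for p in T]);print([onz("side",p,z)[:2].round(4).tolist() for p,z in zip(S,[.056]*4+[0]*2)])
# nearest-corner fit
def cor(p,z):
    c,s=np.cos(p[2]),np.sin(p[2]);l=np.array([(18,8),(18,-8),(-18,-8),(-18,8)])/1e3
    return np.c_[p[0]+c*l[:,0]-s*l[:,1],p[1]+s*l[:,0]+c*l[:,1],np.full(4,z)]
def res(p):
    o=[]
    for c,P,z in(("top",T,.056),("side",S[:4],.056),("side",S[4:],0.)):
        Q=proj(c,cor(p,z))
        for q in P:
            d=Q-q;o+=list(d[np.argmin((d**2).sum(1))])
    return o
for y in(-.15,0,.15):
    f=least_squares(res,[.408,.239,y]);print(f.x,f.cost)
E
```

```text
[[0.4291, 0.2453], [0.4275, 0.2301], [0.3918, 0.231], [0.394, 0.2453]]
[[0.4308, 0.2314], [0.3956, 0.2309], [0.3948, 0.2458], [0.4289, 0.2469], [0.4309, 0.2451], [0.395, 0.2448]]
[0.41214362 0.23813521 0.00358023] 2.5867159278761735
[0.41214362 0.23813521 0.00358021] 2.586715927876649
[0.41214362 0.23813521 0.00358026] 2.586715927876038
```

drive_tool:
  moves:
    - [[-0.034, -0.0294, 0, 0, 0, 0, 1], [-0.034, -0.0294, 0, 0, 0, 0, 1], [-0.034, -0.0294, 0, 0, 0, 0, 1], [-0.034, -0.0294, 0, 0, 0, 0, 1], [-0.034, -0.0294, 0, 0, 0, 0, 1], [-0.034, -0.0294, 0, 0, 0, 0, 1], [-0.034, -0.0294, 0, 0, 0, 0, 1], [-0.034, -0.0294, 0, 0, 0, 0, 1], [-0.034, -0.0294, 0, 0, 0, 0, 1], [-0.034, -0.0294, 0, 0, 0, 0, 1]]
  squeeze: 30

```text
time: 1.6
ee_pos: [0.4111, 0.2367, 0.2229]
eef_rot: [0.123, 0.992, 0.0, 0.0]
ft_force: [1.0, -0.2, 0.5]
width: 0.087
grip_force: 0.0
```

drive_tool:
  moves:
    - [[0, 0, 0.008, 0, 0, 0.13, 1], [0, 0, 0.008, 0, 0, 0.13, 1], [0, 0, 0.008, 0, 0, 0.13, 1], [0, 0, 0.008, 0, 0, 0.13, 1], [0, 0, 0.008, 0, 0, 0.13, 1], [0, 0, 0.008, 0, 0, 0.13, 1], [0, 0, 0.008, 0, 0, 0.13, 1], [0, 0, 0.008, 0, 0, 0.13, 1], [0, 0, 0.008, 0, 0, 0.13, 1], [0, 0, 0.008, 0, 0, 0.13, 1]]

```text
time: 2.6
ee_pos: [0.4103, 0.2384, 0.1424]
eef_rot: [0.7, 0.714, 0.0, -0.0]
ft_force: [0.1, 0.8, -0.2]
width: 0.0868
grip_force: 0.0
```

```bash
cat >> h.py <<'E'
from scipy.spatial.transform import Rotation as Ro
def go(x,y,z,yaw):
    "remaining shift in present tool axes, and tool az to bring tool y to yaw (deg, mod 180)"
    s=r.read_state();R=Ro.from_quat(s["eef_rot"]).as_matrix();e=np.array([x,y,z])-s["ee_pos"]
    a=np.degrees(np.arctan2(R[1,1],R[0,1]));d=(yaw-a+90)%180-90
    print("t",s["time"],"pos",np.round(s["ee_pos"],4),"yaw",round(a,2),"z",R[:,2].round(3),"shift",(R.T@e).round(4),"az",round(-np.radians(d),3),"F",np.round(s["ft_force"],1),"w",round(s["width"],4),"g",s["grip_force"],"q",np.round(s["joint_positions"],2))
E
python3 - <<'E'
from h import *
go(.412,.238,.046,0)
b=r.camera("top");a=r.camera("side")
cv2.imwrite("pics/close2.png",np.hstack([cv2.resize(b[190:270,160:260],(400,320)),cv2.resize(a[280:380,270:370],(320,320))])[:,:,::-1])
E
```

```text
t 2.6 pos [0.4103 0.2384 0.1424] yaw 1.13 z [ 0.  0. -1.] shift [-0.0005  0.0016  0.0964] az 0.02 F [ 0.1  0.8 -0.2] w 0.0868 g 0.0 q [-0.89  0.06  0.27  1.96 -0.02  1.12 -0.59]
```

View pics/close2.png

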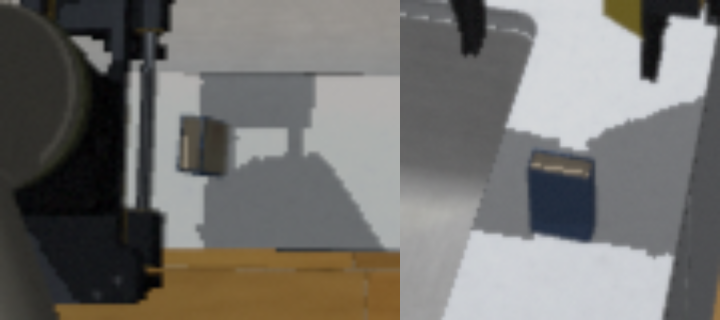

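```bash
python3 - <<'E'
from h import *
print(proj("side",[[.4103,.2384,.1424],[.46,.2384,.1424],[.36,.2384,.1424],[.412,.238,.028]]))
E
```

```text
[[320.21675387 296.56224993]
 [291.9485143  292.44461724]
 [349.51096887 300.82932914]
 [320.81339873 340.75320946]]
```

The projected fingertips match the picture: (292,292) and (350,301) predicted, (293,296) and (348,305) seen. Going down to grip near the top of the box.

drive_tool:
  moves:
    - [[0, 0.0016, 0.02, 0, 0, 0.02, 1], [0, 0, 0.02, 0, 0, 0, 1], [0, 0, 0.02, 0, 0, 0, 1], [0, 0, 0.02, 0, 0, 0, 1], [0, 0, 0.016, 0, 0, 0, 1], [0, 0, 0, 0, 0, 0, 1], [0, 0, 0, 0, 0, 0, 0.3], [0, 0, 0, 0, 0, 0, 0.3], [0, 0, 0, 0, 0, 0, 0.3], [0, 0, 0, 0, 0, 0, 0.3]]
  squeeze: 30

```text
time: 3.7
ee_pos: [0.4122, 0.2387, 0.0472]
eef_rot: [0.705, 0.709, 0.001, -0.0]
ft_force: [0.6, -0.7, 0.3]
width: 0.063
grip_force: 0.0
```

drive_tool:
  moves:
    - [[0, 0, 0, 0, 0, 0, 0.3], [0, 0, 0, 0, 0, 0, 0.3], [0, 0, 0, 0, 0, 0, 0.3], [0, 0, 0, 0, 0, 0, 0.3], [0, 0, 0, 0, 0, 0, 0.3]]

```text
time: 4.2
ee_pos: [0.412, 0.2384, 0.0466]
eef_rot: [0.705, 0.709, 0.0, -0.0]
ft_force: [-0.3, -0.4, -0.4]
width: 0.0367
grip_force: 30.0
```

drive_tool:
  moves:
    - [[0, 0, -0.01, 0, 0, 0, 0.3], [0, 0, -0.02, 0, 0, 0, 0.3], [0, 0, -0.025, 0, 0, 0, 0.3], [0, 0, -0.025, 0, 0, 0, 0.3], [0, 0, -0.025, 0, 0, 0, 0.3], [0, 0, -0.025, 0, 0, 0, 0.3], [0, 0, -0.025, 0, 0, 0, 0.3], [0, 0, -0.025, 0, 0, 0, 0.3], [0, 0, -0.02, 0, 0, 0, 0.3], [0, 0, -0.01, 0, 0, 0, 0.3]]

```text
time: 5.2
ee_pos: [0.4124, 0.2386, 0.2589]
eef_rot: [0.705, 0.709, 0.001, 0.0]
ft_force: [-0.0, 0.3, -0.9]
width: 0.0366
grip_force: 30.0
```

drive_tool:
  moves:
    - [[0, 0, 0, 0, 0, -0.141, 0.3], [0, 0, 0, 0, 0, -0.141, 0.3], [0, 0, 0, 0, 0, -0.141, 0.3], [0, 0, 0, 0, 0, -0.141, 0.3], [0, 0, 0, 0, 0, -0.141, 0.3], [0, 0, 0, 0, 0, -0.141, 0.3], [0, 0, 0, 0, 0, -0.141, 0.3], [0, 0, 0, 0, 0, -0.141, 0.3], [0, 0, 0, 0, 0, -0.141, 0.3], [0, 0, 0, 0, 0, -0.141, 0.3]]

```text
time: 6.2
ee_pos: [0.4117, 0.2381, 0.2563]
eef_rot: [0.075, 0.997, -0.0, -0.0]
ft_force: [0.9, 0.0, -1.4]
width: 0.0366
grip_force: 30.0
```

```bash
python3 - <<'E'
from h import *
go(.475,-.0755,.247,81.2)
# slot outline from initial top picture: dark lip outer + green, project guess
b=cv2.imread("pics/top0.png");a=cv2.imread("pics/side0.png")
def box(cx,cy,z,w=.046,l=.11,yaw=-.153):
    c,s=np.cos(yaw),np.sin(yaw);L=np.array([(w,l),(w,-l),(-w,-l),(-w,l)])/2
    return np.c_[cx+c*L[:,0]-s*L[:,1],cy+s*L[:,0]+c*L[:,1],np.full(4,z)]
out=[]
for c,im,(u,v,k) in(("top",b,(295,175,6)),("side",a,(285,160,6))):
    I=cv2.resize(im[v:v+50,u:u+65],None,fx=k,fy=k,interpolation=cv2.INTER_CUBIC)
    P=((proj(c,box(.4755,-.076,.16))-[u,v]+.5)*k).astype(np.int32)
    cv2.polylines(I,[P],True,(0,0,255),1);out.append(I)
cv2.imwrite("pics/slot.png",np.hstack(out))
E
```

```text
t 6.2 pos [0.4117 0.2381 0.2563] yaw 81.4 z [-0.001 -0.    -1.   ] shift [-0.1096 -0.3006  0.0094] az 0.003 F [ 0.9  0.  -1.4] w 0.0366 g 29.994618594646454 q [-0.92 -0.03  0.3   1.8   0.01  1.37  0.79]
```

View pics/slot.png

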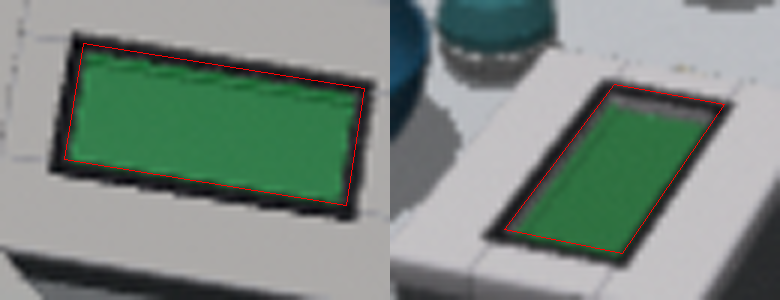

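The projected slot (red) at (0.4755, -0.076) sits on the inner edge of the lip in both views. Carrying the box over.

drive_tool:
  moves:
    - [[-0.0107, -0.0301, 0, 0, 0, 0, 0.3], [-0.0107, -0.0301, 0, 0, 0, 0, 0.3], [-0.0107, -0.0301, 0, 0, 0, 0, 0.3], [-0.0107, -0.0301, 0, 0, 0, 0, 0.3], [-0.0107, -0.0301, 0, 0, 0, 0, 0.3], [-0.0107, -0.0301, 0, 0, 0, 0, 0.3], [-0.0107, -0.0301, 0, 0, 0, 0, 0.3], [-0.0107, -0.0301, 0, 0, 0, 0, 0.3], [-0.0107, -0.0301, 0, 0, 0, 0, 0.3], [-0.0107, -0.0301, 0, 0, 0, 0, 0.3]]

```text
time: 7.2
ee_pos: [0.4707, -0.077, 0.2564]
eef_rot: [0.078, 0.997, 0.0, -0.0]
ft_force: [-0.2, 0.4, -0.1]
width: 0.0367
grip_force: 30.0
```

drive_tool:
  moves:
    - [[0, 0, 0.01, 0, 0, 0, 0.3], [0, 0, 0.01, 0, 0, 0, 0.3], [0, 0, 0, 0, 0, 0, 0.3]]

```text
time: 7.5
ee_pos: [0.4699, -0.0744, 0.2348]
eef_rot: [0.077, 0.997, -0.0, -0.001]
ft_force: [-0.8, 0.4, -0.5]
width: 0.0366
grip_force: 30.0
```

```bash
python3 - <<'E'
from h import *
go(.4725,-.0755,.1,81.2)
a=r.camera("side");cv2.imwrite("pics/over.png",cv2.resize(a[100:260,240:400],(560,560),interpolation=cv2.INTER_CUBIC)[:,:,::-1])
E
```

```text
t 7.5 pos [ 0.4699 -0.0744  0.2348] yaw 81.15 z [-0.003  0.    -1.   ] shift [-0.0031 -0.0006  0.1348] az -0.001 F [-0.8  0.4 -0.5] w 0.0366 g 29.997679889202118 q [-0.63 -0.04  0.68  1.85  0.03  1.33  1.46]
```

View pics/over.png

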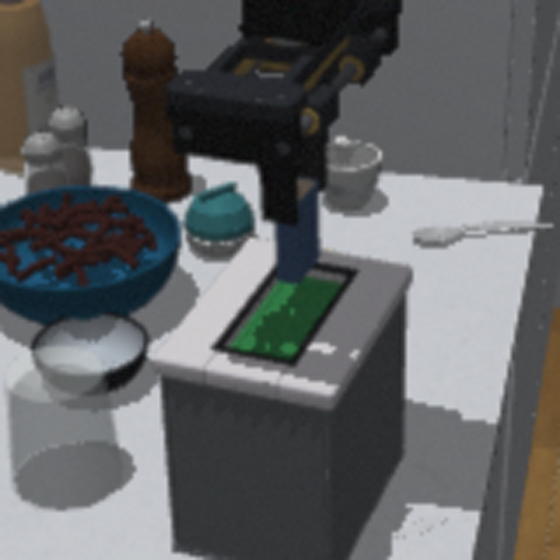

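drive_tool:
  moves:
    - [[-0.0025, 0, 0.012, 0, 0, 0, 0.3], [0, 0, 0.012, 0, 0, 0, 0.3], [0, 0, 0.012, 0, 0, 0, 0.3], [0, 0, 0.012, 0, 0, 0, 0.3], [0, 0, 0.012, 0, 0, 0, 0.3], [0, 0, 0.012, 0, 0, 0, 0.3]]

```text
time: 8.15
ee_pos: [0.4732, -0.0759, 0.1634]
eef_rot: [0.078, 0.997, 0.0, -0.0]
ft_force: [-1.2, -0.4, 0.5]
width: 0.0364
grip_force: 30.0
```

drive_tool:
  moves:
    - [[0, 0, 0.012, 0, 0, 0, 0.3], [0, 0, 0.012, 0, 0, 0, 0.3], [0, 0, 0.012, 0, 0, 0, 0.3], [0, 0, 0.008, 0, 0, 0, 0.3], [0, 0, 0.008, 0, 0, 0, 0.3], [0, 0, 0, 0, 0, 0, 0.3]]

```text
time: 8.75
ee_pos: [0.4728, -0.0759, 0.1115]
eef_rot: [0.078, 0.997, -0.0, -0.001]
ft_force: [-1.2, 0.1, -0.6]
width: 0.0366
grip_force: 30.4
```

```bash
python3 - <<'E'
from h import *
go(.4725,-.0755,.097,81.2)
E
```

```text
t 8.75 pos [ 0.4728 -0.0759  0.1115] yaw 81.07 z [-0.002 -0.    -1.   ] shift [0.0003 0.0004 0.0145] az -0.002 F [-1.2  0.1 -0.6] w 0.0366 g 30.36760912056735 q [-0.59  0.11  0.7   2.   -0.08  1.06  1.56]
```

drive_tool:
  moves:
    - [[0, 0, 0.006, 0, 0, 0, 0.3], [0, 0, 0.005, 0, 0, 0, 0.3], [0, 0, 0.004, 0, 0, 0, 0.3], [0, 0, 0, 0, 0, 0, 0.3], [0, 0, 0, 0, 0, 0, 0.3]]

```text
time: 9.25
ee_pos: [0.4732, -0.0759, 0.0974]
eef_rot: [0.078, 0.997, 0.0, -0.0]
ft_force: [-0.8, 0.4, -1.7]
width: 0.0363
grip_force: 30.5
```

drive_tool:
  moves:
    - [[0, 0, 0, 0, 0, 0, 0.55], [0, 0, 0, 0, 0, 0, 0.55], [0, 0, 0, 0, 0, 0, 0.55], [0, 0, 0, 0, 0, 0, 0.55], [0, 0, 0, 0, 0, 0, 0.55], [0, 0, 0, 0, 0, 0, 0.55]]

```text
time: 9.85
ee_pos: [0.4734, -0.076, 0.0976]
eef_rot: [0.078, 0.997, 0.0, 0.0]
ft_force: [-1.5, 0.4, -0.4]
width: 0.0479
grip_force: 0.3
```

```bash
python3 - <<'E'
from h import *
go(.4725,-.0755,.097,81.2)
a=r.camera("side");cv2.imwrite("pics/in.png",cv2.resize(a[100:240,250:390],(560,560),interpolation=cv2.INTER_CUBIC)[:,:,::-1])
E
```

```text
t 9.85 pos [ 0.4734 -0.076   0.0976] yaw 81.07 z [ 0.  0. -1.] shift [0.001  0.0003 0.0006] az -0.002 F [-1.5  0.4 -0.4] w 0.0479 g 0.34901010265457444 q [-0.59  0.14  0.7   2.02 -0.1   1.02  1.58]
```

View pics/in.png

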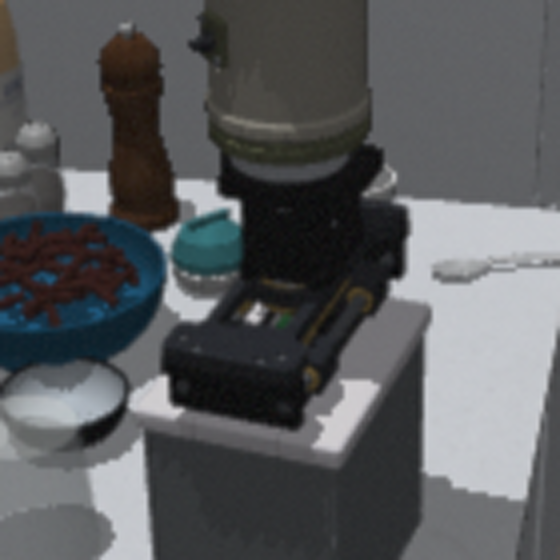

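The gripper sits just above the lid with the fingers in the slot and no grip force. Withdrawing.

drive_tool:
  moves:
    - [[0, 0, -0.005, 0, 0, 0, 0.55], [0, 0, -0.01, 0, 0, 0, 0.55], [0, 0, -0.015, 0, 0, 0, 0.55], [0, 0, -0.015, 0, 0, 0, 0.55], [0, 0, -0.02, 0, 0, 0, 0.55], [0, 0, -0.02, 0, 0, 0, 0.55], [0, 0, -0.02, 0, 0, 0, 0.55], [0, 0, -0.02, 0, 0, 0, 0.55]]

```text
time: 10.7
ee_pos: [0.4736, -0.0761, 0.2244]
eef_rot: [0.078, 0.997, 0.0, 0.001]
ft_force: [0.1, 0.1, -0.2]
width: 0.0481
grip_force: 0.0
```

drive_tool:
  moves:
    - [[0, 0.04, 0, 0, 0, 0, 0.55], [0, 0.04, 0, 0, 0, 0, 0.55], [0, 0.04, 0, 0, 0, 0, 0.55], [0, 0.04, 0, 0, 0, 0, 0.55], [0, 0.04, 0, 0, 0, 0, 0.55], [0, 0.04, 0, 0, 0, 0, 0.55], [0, 0, 0, 0, 0, 0, 0.55]]

```text
time: 11.4
ee_pos: [0.5103, 0.1674, 0.223]
eef_rot: [0.074, 0.997, 0.001, 0.0]
ft_force: [-0.3, -1.0, -0.3]
width: 0.0476
grip_force: 0.0
```

```bash
python3 - <<'E'
from h import *
go(.4725,-.0755,.097,81.2)
a=r.camera("side");b=r.camera("top")
for c in("side","top"):print([( [round(v) for v in d["at"]],round(d["conf"],2)) for d in r.place_of(c,"used_box_center")])
cv2.imwrite("pics/end.png",np.hstack([cv2.resize(a[120:320,250:450],(400,400)),cv2.resize(b[120:280,290:450],(400,400))])[:,:,::-1])
E
```

```text
t 11.4 pos [0.5103 0.1674 0.223 ] yaw 81.52 z [ 0.001  0.001 -1.   ] shift [ 0.0016 -0.246   0.1256] az 0.006 F [-0.3 -1.  -0.3] w 0.0476 g 0.0 q [-0.85  0.14  0.49  1.72 -0.07  1.3   1.08]
[([344, 276], 0.72)]
[([277, 228], 0.7)]
```

View pics/end.png

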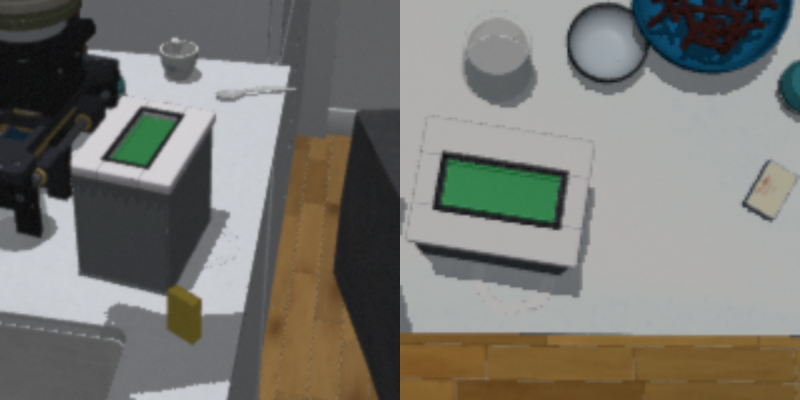

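The flap is shut (side crop 145,138; top crop 500,190). The used box is gone from view, the yellow box is untouched and the fresh box has not moved. Nothing is touching the robot.

```bash
python3 -c "
from bench import r
print(r.close_job())"
```

```text
the job is handed in; nothing more can be done
None
```

The used matchbox was pushed through the flap into the bin and the job is handed in at about 11.5 s of the 42 s allowed; the last pictures show the flap shut, no sign of the box outside the bin, and the fresh box where it was, but no verdict came back.

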